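# Draw a table joint home with a tapered drift

### The arm

A 7-joint arm with a two-finger parallel gripper is mounted at the origin on the work surface. World frame = base frame: x ahead of the robot, y to its left, z up, the work surface at z = 0. Lengths are in m, angles in rad, forces in N, time in s.
With the tool pointing down it reaches from about 0.425 to 0.875 m from the base axis. Payload 4.7 kg.
Tool frame: the origin (TCP) lies on the centre line of the jaws, within the pads' length; the fingertips stand ahead of it and the grasp point (between the pads) lies 2 mm behind it (nose_length is the z of the fingertips in the tool frame, in m); z points along the fingers, y is the line along which they close (so a half turn about z gives the same grasp; the last joint's range is limited). The gripper opens to 87 mm and grips with 3 to 60 N. Pads are 19 mm wide; open, the fingers measure 117 mm over their backs; the gripper's body (75 mm by 190 mm) begins 51 mm behind the grasp point.
Start: joints at [-1.192, 0.321, -0.07, 1.45, 0.023, 1.371, -0.057], TCP at [0.232, 0.607, 0.24] pointing down, gripper open.
Joint ranges: [-2.86, 2.86], [-0.3, 2.09], [-1.38, 1.24], [0.06, 2.45], [-1.56, 4.7], [0.09, 2.05], [-2.69, 2.69]. Speed limits (rad/s): [2.57, 2.57, 3.14, 3.14, 3.14, 3.14, 3.14].

### API

Orientations are given as a rotation vector (axis times angle).
In Python, from bench import * gives the robot as it stands.
- The arm moves only by the tool send_rows, never from a script. Its arguments are lists of equal length, an entry for each row: "xyz": the shift along the tool's x, y, z in mm, a list of three; "dr": the turn, a rotation vector about the tool's x, y, z in rad, a list of three. A call has exactly 10 rows; each row is the pose to reach, as a shift and turn from the pose commanded when the call began, along the tool's axes at that moment; what a row does not reach only later rows make up. A row lasts 1/12 s, in which the tool goes at most 41.7 mm and 7.16 degrees, less where a joint would pass 70% of its speed; a pose out of reach is approached as far as the arm can. A call with a gripper value outside its range is refused whole. "jaw" is the finger opening in mm, from 0 to 87, set as the call begins (left out, the last holds). The fingers move at their own pace and stop on an object; "grip_force" is the grip in N (left out, the last holds). Time passes only in rows, so rows that repeat a pose let the fingers close, or fill a call up. It gives the time, the measured TCP pose, the force, the opening and the grip force at its end, in the units of the state.
- get_state(): the state, without advancing time (a new reading comes with each control period).
- get_image(name): name is "side" or "top" or "wrist"; returns the picture (400x640x3 uint8, red, green, blue); there is no depth.
- calibration(name): a dict with "vfov" (degrees; the focal length in pixels is half the picture's height over the tangent of half this angle, whatever the lens; pixels are square), "cx", "cy" (the principal point, pixels), "rvec" (rotation vector, rad) and "tvec" (3), from world to camera coordinates, as OpenCV has them; the wrist camera has in their place "hand_eye" (4x4, takes a point from camera to tool coordinates, whose origin is the TCP and whose axes are the flange's). Camera axes: x right, y down, z forward; pixel columns grow to the right and rows downward; lengths in m; the calibration is good to about 2 mm. A picture is of the moment at which its call begins: read the wrist's pose just before it. calibration takes no time and is no camera call.
- close_job(): hands the job in; it is judged then, once.
The state is a dict: "time": time; "joint_positions": joint angles; "qd": joint speeds; "joint_torque": joint torques, N m; "position": TCP position; "tool_rot": TCP orientation; "ft_force": force on the tool from outside, world axes, zero at the start; "torque": the same for the moment, N m; "grip_width": opening from 0.0 (shut) to 1.0 (fully open); "grip_force": force on a finger pad.
Only numpy, scipy, OpenCV 4.12 (cv2) and the standard library are available. Lean on these libraries where they do the work, as an engineer would, in place of code of your own. Each camera call takes 0.05 s, during which the arm holds its last target. There are 200 camera calls.

### The job

The rail's tenon is not yet fully home in the clamped table leg, so the pin hole in the leg and the one in the tenon are offset. Take the red-handled tapered drift out of the rack, pass its point down through both holes while the joint is still open, and press it down, gently enough not to split the wood, until it has drawn the rail's shoulder fully up to the leg. Leave the drift standing wedged tight in the hole, never push the rail by hand, and leave the other things on the bench alone.

Things in the scene. Friction and masses are not known exactly. Their poses are not given: they have to be found in the camera images.
- drift_handle (a point): middle of the drift's red round handle (diameter 24 mm, 62 mm long), the place to grip. Its z axis runs along the drift, from point to butt (up). Below the handle: a brass collar (diameter 28, 5 mm thick), then the steel taper. 155 mm long in all, about 0.15 kg; hangs upright by its collar in one of the rack's two holes
- drift_tip (a point): the point of the drift, 124 mm below the handle's centre on its axis. The steel is 2.4 mm across at the very point, 5 mm across 3 mm further up, then tapers evenly to 18 mm across at 86 mm from the point; the collar's underside is at 88 mm
- rack: plywood tool rack, fixed: a board 200 (x) x 60 (y) x 16 mm with its top 100 mm above the bench on two end feet, with two open 20 mm holes 50 mm either side of its centre along its x axis. Origin: under its centre at bench height
- leg: turned dark-wood table leg, 54 x 54 mm, 430 mm long, lying clamped on 40 mm bearers, cannot move. Origin: on the pin hole's axis at bench height; axes as leg_hole; end block reaches 50 mm either side of the hole along y, 27 mm along x. Leg or tenon splits if the drift's contact force on either passes 60 N; pushing straight down with 25 N or less is safe
- leg_hole (a point): centre of the mouth of the vertical 18 mm pin hole in the leg's upper face, 94 mm above the bench. x: level, out along the rail; y: along the leg to its near end; z: up. Depths below the mouth: upper cheek 0 to 17 mm; tenon, with its own 16 mm hole, 17 to 37; lower cheek, 15 mm hole in line with the upper, 37 to 54; then 40 mm of free space
- rail (a joint): gap between rail shoulder and leg, m: 0 = home (hard stop); starts 0.004 to 0.006; about 8 N friction, stays where left. Tenon hole's centre lies gap + m out along x from the leg hole's; m is hand-marked, unknown, 2.4 to 5.4 mm, so the depth at which the joint closes (about 55 to 84 mm) must be felt: the push is steady (5 to 15 N) while the rail slides, then climbs 3 N or more per mm
- rail_mid (a point): centre of the upper face of the light-wood rail (250 x 80 x 30 mm), which lies level, 82 mm above the bench; 150 mm along x from the leg hole when home
- punch_handle (a point): middle of the yellow handle (diameter 24, 50 mm long) of a straight pin punch hanging in the other hole of the rack; not to be used
- tape_mid (a point): middle of a teal tape measure, 62 x 34 x 60 mm, standing on the bench; bystander
- mallet_head (a point): centre of the dark head (75 x 110 x 62 mm) of a wooden mallet lying on the bench, handle 24 mm wide pointing along its own -x to 225 mm from the head's centre; bystander
- offcut_mid (a point): middle of a loose dark-wood offcut 70 x 45 x 45 mm on the bench; bystander
Things that resemble listed ones, but are neither listed nor needed, are in the scene too. Of the things like the part that bears drift_handle, leave any that is blue or pink; of the rest the smaller one is meant.

How it is judged:
On the way:
1. the drift's point is through the leg's upper cheek and well into the tenon's hole (30 mm below the mouth) while the joint is still open more than 2 mm (z of drift_tip in the frame of leg_hole below -0.03 m and horizontal distance between drift_tip and leg_hole below 0.01 m and value of joint rail above 0.002 m).
At the end, for the whole second after the job is handed in: the rail's shoulder is within 1.5 mm of the leg; the drift stands in the pin hole, released and at rest, within about 8 degrees of upright, its point more than 50 mm below the mouth and within 10 mm of the hole's axis, still wedged tight (it presses on the tenon with more than 2 N) (value of joint rail below 0.0015 m and z of drift_tip in the frame of leg_hole below -0.05 m and horizontal distance between drift_tip and leg_hole below 0.01 m and angle between drift_tip's own z axis and vertical below 0.15 rad and contact force between drift and rail above 2 N and linear speed of drift below 0.01 m/s); the robot touches nothing.
It fails at once if the drift presses on the leg with more than 60 N (the cheek splits) (contact force between drift and leg above 60 N).
It fails at once if the drift presses on the rail with more than 60 N (the tenon splits) (contact force between drift and rail above 60 N).
It fails at once if the robot pushes the rail by hand (over 3 N) (contact force between any of the fingers, the arm and rail above 3 N).
It fails at once if the punch, tape measure, mallet or offcut is moved more than 30 mm (distance of any of punch_handle, tape_mid, mallet_head, offcut_mid from where it was at the start of the episode above 0.03 m).
It also fails if it takes over 72 s, if anything falls off the work surface, if the arm or the gripper's body presses on something with over 40 N, if the wrist force passes 120 N, or if a joint passes its speed limit or range.

## Working session

There is one attempt and no reset: what is moved stays moved. The work goes in short steps, Python scripts to look and compute and a tool call to move; the robot and the scene stay as the last step left them, time stands still between calls to the robot, and variables do not carry over. Pictures are saved under pics/ and viewed, at most 10 in all, crops included, and the job is handed in when it is done.

Besides the shell and the picture viewer there is one more tool, called after "Call:" as name(argument=value, ...) on one line, values as JSON. send_rows: Moves the arm, as the interface text tells. Its arguments: {"type":"object","properties":{"xyz":{"type":"array"},"dr":{"type":"array"},"jaw":{"type":"number"},"grip_force":{"type":"number"}},"required":["xyz","dr"]}

```bash
mkdir -p pics; python3 - <<'E'
from bench import *
import cv2,numpy as np
s=get_state();print(s)
for n in("side","top"):
    im=get_image(n);cv2.imwrite(f"pics/{n}0.png",im[...,::-1]);print(n,calibration(n))
print(calibration("wrist"))
E
```

```text
{'time': 0.0, 'joint_positions': array([-1.19188309,  0.32181645, -0.070083  ,  1.45170863,  0.0226407 ,
        1.37078626, -0.05692133]), 'qd': array([-0.00017197,  0.00196659,  0.00096823, -0.00138403,  0.00035906,
       -0.0020476 ,  0.00061523]), 'joint_torque': array([-2.73514515e-04, -4.91292286e+01, -4.03990103e-01, -3.12516904e+01,
       -6.39516930e-02,  4.39185882e-02,  2.17985485e-04]), 'position': array([0.23177307, 0.60670313, 0.23844885]), 'tool_rot': array([-5.69810738e-01, -3.08926869e+00,  3.01621399e-03]), 'ft_force': array([-0.90362966,  1.01079072, -0.56932543]), 'torque': array([0.00781878, 0.02779007, 0.02756517]), 'grip_force': 0.0, 'grip_width': 1.0022108212042686}
side {'vfov': 45.50071623930731, 'cx': 312.3346360604854, 'cy': 202.40470499300045, 'rvec': array([ 0.28081711, -2.68066168,  1.40108237]), 'tvec': array([0.60132951, 0.08589515, 1.01721129])}
top {'vfov': 50.17297561073307, 'cx': 319.8136751507826, 'cy': 205.34759359275242, 'rvec': array([ 2.18856349, -2.13293549,  0.15197437]), 'tvec': array([0.08412   , 0.60548083, 0.97512607])}
{'vfov': 66.12706609855087, 'cx': 319.24585199334933, 'cy': 202.05125660511192, 'hand_eye': array([[-2.99567327e-04, -9.54190436e-01, -2.99199802e-01,
         8.18965171e-02],
       [ 9.99999922e-01, -2.08934636e-04, -3.34906211e-04,
         6.03213785e-04],
       [ 2.57051101e-04, -2.99199879e-01,  9.54190424e-01,
        -1.46173818e-01],
       [ 0.00000000e+00,  0.00000000e+00,  0.00000000e+00,
         1.00000000e+00]])}
```

View pics/side0.png

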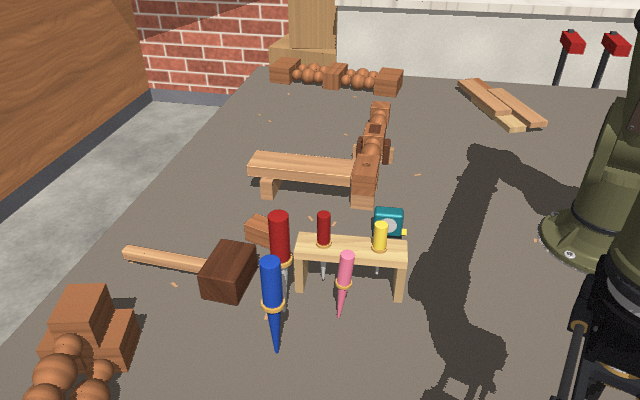

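View pics/top0.png

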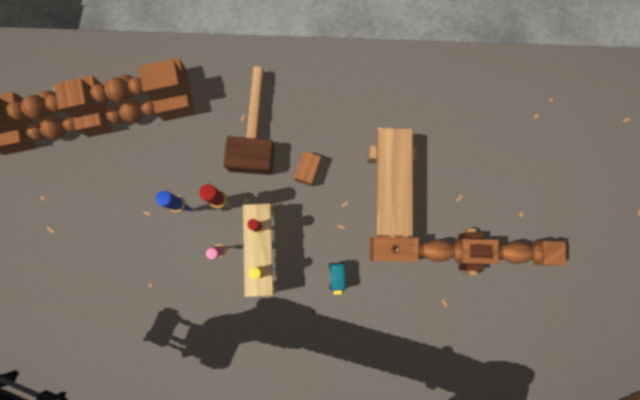

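The side view shows the target, the small red handle at about (324,228) in the rack, with the yellow punch at (380,237). The larger red one is at (279,238), and blue and pink ones are further forward. In the top view the drift butt is at (254,225), the leg hole at (396,249), and the rail runs up from it to about (395,130).

```bash
cat > h.py <<'E'
import cv2,numpy as np
from scipy.spatial.transform import Rotation as R
from bench import *
def K(c): f=200/np.tan(np.radians(c["vfov"]/2)); return np.array([[f,0,c["cx"]],[0,f,c["cy"]],[0,0,1]])
def ray(n,uv,st=None):
    c=calibration(n); d=np.linalg.inv(K(c))@np.array([uv[0],uv[1],1.])
    if n=="wrist":
        H=c["hand_eye"]; T=R.from_rotvec(st["tool_rot"]).as_matrix()
        return st["position"]+T@H[:3,3], T@H[:3,:3]@d
    Rm=R.from_rotvec(c["rvec"]).as_matrix(); return -Rm.T@c["tvec"], Rm.T@d
def onz(n,uv,z,st=None): o,d=ray(n,uv,st); return o+d*(z-o[2])/d[2]
def proj(n,p,st=None):
    c=calibration(n)
    if n=="wrist":
        H=c["hand_eye"]; T=R.from_rotvec(st["tool_rot"]).as_matrix(); q=H[:3,:3].T@(T.T@(p-st["position"])-H[:3,3])
    else: q=R.from_rotvec(c["rvec"]).as_matrix()@p+c["tvec"]
    q=K(c)@q; return q[:2]/q[2]
def blobs(im,lo,hi,amin=30):
    hsv=cv2.cvtColor(im,cv2.COLOR_RGB2HSV); m=cv2.inRange(hsv,lo,hi)
    n,l,s,c=cv2.connectedComponentsWithStats(m)
    return [(c[i].round(1),s[i]) for i in range(1,n) if s[i,4]>=amin],m
E
python3 - <<'E'
from h import *
t=cv2.imread("pics/top0.png")[...,::-1].copy();s=cv2.imread("pics/side0.png")[...,::-1].copy()
np.set_printoptions(precision=4,suppress=True)
for n,im in(("top",t),("side",s)):
    for nm,lo,hi in(("red",(0,200,60),(4,255,255)),("red2",(176,200,60),(180,255,255)),("yel",(24,150,120),(35,255,255))):
        print(n,nm,[(tuple(c),tuple(st)) for c,st in blobs(im,lo,hi)[0]])
for uv in((254,225),(254.5,273)): print("butt",onz("top",uv,.167))
print("hole",onz("top",(396,249),.094),onz("side",(366,164),.094))
g=cv2.cvtColor(t,cv2.COLOR_RGB2GRAY)
print(g[242:257,386:407])
for uv in((378,129),(412,129),(412,234),(378,234)): print("rail",onz("top",uv,.082))
for uv in((371,236),(418,238),(418,261),(371,261)): print("leg",onz("top",uv,.094))
for uv in((244,205),(270,205),(272,296),(245,296)): print("rack",onz("top",uv,.1))
for uv in((212,194),(165,200)): print("big",onz("top",uv,.22))
o,d=ray("side",(324,228)); print("side h",onz("side",(324,228),.136))
E
```

```text
top red []
top red2 []
top yel [((np.float64(255.4), np.float64(272.6)), (np.int32(250), np.int32(268), np.int32(12), np.int32(10), np.int32(86)))]
side red []
side red2 []
side yel [((np.float64(380.3), np.float64(235.9)), (np.int32(375), np.int32(221), np.int32(13), np.int32(29), np.int32(204)))]
butt [0.5423 0.235  0.167 ]
butt [0.4451 0.2297 0.167 ]
hole [ 0.5029 -0.071   0.094 ] [ 0.5023 -0.0723  0.094 ]
[[125 122 122 124 124 122 122 122 122 121 122 120 122 121 119 120 121 119
  120 118 118]
 [120 119 121 121 121 117 119 117 117 118 118 118 117 117 118 117 116 116
  120 117 117]
 [121 122 120 121 121 120 118 112 107 104 103 109 113 115 116 116 116 114
  118 116 116]
 [122 122 120 120 121 119 111 100  86  84  82  95 105 113 117 115 117 117
  116 115 114]
 [123 123 122 122 122 113  96  82  68  65  72  86 101 111 117 118 117 119
  121 120 117]
 [122 123 121 123 117 108  88  67  59  60  71  92 100 107 115 119 118 117
  117 119 116]
 [120 120 123 118 116 100  83  64  60  66  90 114 115 107 114 117 116 115
  118 119 119]
 [119 123 119 120 116 100  84  73  70  84 114 133 125 111 111 11
[... 388 characters left out ...]
22 119 120 121 121 120 117 114 113 113 117 116 117 118 119 117 116
  116 117 113]
 [125 123 124 121 122 120 122 120 122 119 119 120 121 119 120 118 119 117
  117 117 120]
 [124 123 124 125 122 121 124 124 122 124 120 123 122 122 121 120 121 119
  120 119 120]]
rail [ 0.7801 -0.0307  0.082 ]
rail [ 0.7824 -0.1101  0.082 ]
rail [ 0.5379 -0.1094  0.082 ]
rail [ 0.5359 -0.0326  0.082 ]
leg [ 0.5303 -0.0152  0.094 ]
leg [ 0.5285 -0.12    0.094 ]
leg [ 0.4777 -0.1198  0.094 ]
leg [ 0.4751 -0.0157  0.094 ]
rack [0.5914 0.2687 0.1   ]
rack [0.593  0.2111 0.1   ]
rack [0.3947 0.1989 0.1   ]
rack [0.3933 0.2571 0.1   ]
big [0.5963 0.3116 0.22  ]
big [0.5821 0.4015 0.22  ]
side h [0.5417 0.2387 0.136 ]
```

```bash
cat >> h.py <<'E'
def plan(p,yaw):
    "shift mm and turn in tool axes to bring TCP to p, tool down, tool y at world yaw (deg)"
    st=get_state(); T=R.from_rotvec(st["tool_rot"]).as_matrix(); a=np.radians(yaw)
    y=np.array([np.cos(a),np.sin(a),0]); z=np.array([0,0,-1.]); G=np.c_[np.cross(y,z),y,z]
    print("t %.2f"%st["time"],"shift",(T.T@(np.array(p)-st["position"])*1e3).round(1),"dr",R.from_matrix(T.T@G).as_rotvec().round(3),"F",st["ft_force"].round(1),"pos",st["position"].round(4))
E
python3 -c "
from h import *
plan((.542,.236,.28),3.5)"
```

```text
t 0.10 shift [-422.1 -235.8  -41. ] dr [-1.000e-03  1.000e-03  1.145e+00] F [-0.6 -1.   0.3] pos [0.2318 0.6068 0.2386]
```

Call:
send_rows(xyz=[[0,0,-41],[-42,-24,-41],[-84,-47,-41],[-127,-71,-41],[-169,-94,-41],[-211,-118,-41],[-253,-141,-41],[-295,-165,-41],[-338,-189,-41],[-380,-212,-41]], dr=[[0,0,0.1],[0,0,0.2],[0,0,0.3],[0,0,0.4],[0,0,0.5],[0,0,0.6],[0,0,0.7],[0,0,0.8],[0,0,0.9],[0,0,1.0]], jaw=60)

```text
time: 0.93
position: [0.4733, 0.3177, 0.2804]
tool_rot: [-1.987, -2.433, 0.0]
ft_force: [0.5, 0.8, 0.6]
grip_width: 0.69
grip_force: 0.0
```

```bash
python3 -c "
from h import *
plan((.542,.236,.28),3.5)"
```

```text
t 0.93 shift [-93.8  51.    0.3] dr [-0.   -0.    0.14] F [0.5 0.8 0.6] pos [0.4733 0.3177 0.2804]
```

Call:
send_rows(xyz=[[-20,10,0],[-40,20,0],[-40,20,0],[-40,20,0],[-40,20,0],[-40,20,0],[-40,20,0],[-40,20,0],[-40,20,0],[-40,20,0]], dr=[[0,0,0.1],[0,0,0.14],[0,0,0.14],[0,0,0.14],[0,0,0.14],[0,0,0.14],[0,0,0.14],[0,0,0.14],[0,0,0.14],[0,0,0.14]])

```text
time: 1.77
position: [0.5, 0.285, 0.2806]
tool_rot: [-2.146, -2.295, -0.0]
ft_force: [0.0, 0.2, -0.6]
grip_width: 0.689
grip_force: 0.0
```

```bash
python3 -c "
from h import *
plan((.542,.236,.28),3.5)
st=get_state();im=get_image('wrist');cv2.imwrite('pics/w1.png',im[...,::-1]);np.save('w1.npy',st)
print(proj('wrist',np.array([.542,.236,.167]),st))"
```

```text
t 1.77 shift [-51.7  38.6   0.6] dr [ 0.    -0.     0.006] F [ 0.   0.2 -0.6] pos [0.5    0.285  0.2806]
[359.50187734 256.02037022]
```

View pics/w1.png

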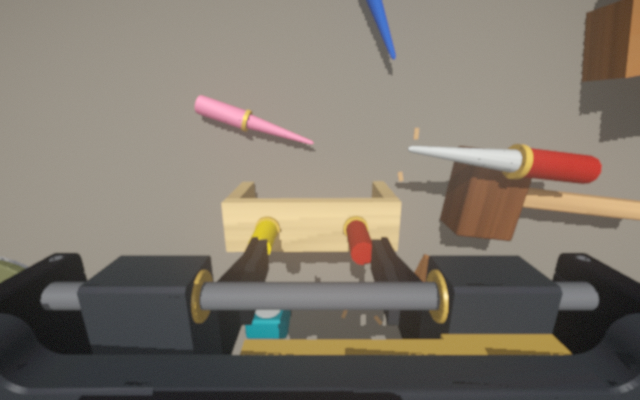

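The wrist view shows the red butt at about (361,251) and its brass collar at about (356,222) between the fingers. The yellow punch is at (265,235), well clear.

```bash
python3 -c "
from h import *
st=np.load('w1.npy',allow_pickle=True).item();im=cv2.imread('pics/w1.png')[...,::-1].copy()
hsv=cv2.cvtColor(im,cv2.COLOR_RGB2HSV);print(hsv[250,355:370:4])
m=(((hsv[...,0]<6)|(hsv[...,0]>174))&(hsv[...,1]>150)).astype(np.uint8);m[:,:330]=0;m[:,395:]=0
ys,xs=np.nonzero(m);print(xs.min(),xs.max(),ys.min(),ys.max())
for y in range(ys.min(),ys.max()+1,3): print(y,xs[ys==y].min(),xs[ys==y].max(),end='; ')
for uv in((361,251),): print(onz('wrist',uv,.167,st))
print(onz('wrist',(355.5,221.5),.105,st))
print([proj('wrist',np.array([.542,y,z]),st).round(1) for y,z in((.236,.167),(.224,.167),(.236,.105))])
"
```

```text
[[  4 175 197]
 [  4 174 196]
 [  3 172 194]
 [  4 177 193]]
350 371 222 263
222 355 356; 225 351 362; 228 351 362; 231 353 365; 234 353 366; 237 355 367; 240 352 369; 243 354 370; 246 352 371; 249 352 371; 252 351 370; 255 352 370; 258 353 370; 261 355 369; [0.54284478 0.24126086 0.167     ]
[0.54413792 0.2469408  0.105     ]
[array([359.5, 256. ]), array([358.2, 267.4]), array([352.6, 230.4])]
```

Call:
send_rows(xyz=[[-25,20,0],[-49,39.5,0],[-49,39.5,0],[-49,39.5,20],[-49,39.5,45],[-49,39.5,70],[-49,39.5,95],[-49,39.5,120],[-49,39.5,140],[-49,39.5,146]], dr=[[0,0,0],[0,0,0.006],[0,0,0.006],[0,0,0.006],[0,0,0.006],[0,0,0.006],[0,0,0.006],[0,0,0.006],[0,0,0.006],[0,0,0.006]])

```text
time: 2.65
position: [0.5408, 0.2374, 0.1309]
tool_rot: [-2.153, -2.286, 0.009]
ft_force: [-0.2, 0.1, 0.4]
grip_width: 0.691
grip_force: 0.0
```

```bash
python3 -c "
from h import *
plan((.5427,.2385,.134),3.5)
st=get_state();im=get_image('wrist');a=get_image('side');b=get_image('top')
o=np.vstack([cv2.resize(im[150:350,160:480],(640,400)),np.hstack([cv2.resize(a[170:290,250:410],(320,240))[:200],cv2.resize(b[190:290,200:360],(320,200))])])
cv2.imwrite('pics/w2.png',o[...,::-1])"
```

```text
t 2.65 shift [ 1.   2.  -3.1] dr [-0.005  0.003 -0.001] F [-0.2  0.1  0.4] pos [0.5408 0.2374 0.1309]
```

View pics/w2.png

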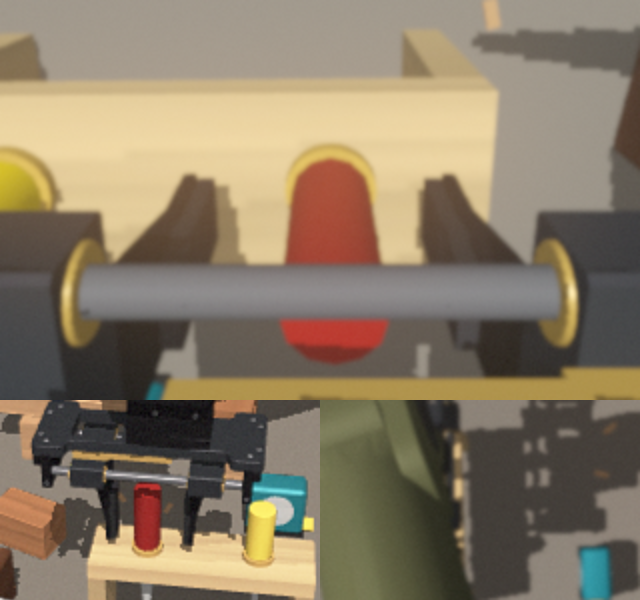

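The handle stands between the fingers, a little right of centre, and the fingers' tips are just above the collar.

Call:
send_rows(xyz=[[0.5,1.5,-3],[0.5,1.5,-3],[0.5,1.5,-3],[0.5,1.5,-3],[0.5,1.5,-3],[0.5,1.5,-3],[0.5,1.5,-3],[0.5,1.5,-3],[0.5,1.5,-3],[0.5,1.5,-3]], dr=[[0,0,0],[0,0,0],[0,0,0],[0,0,0],[0,0,0],[0,0,0],[0,0,0],[0,0,0],[0,0,0],[0,0,0]], jaw=0, grip_force=45)

```text
time: 3.63
position: [0.5444, 0.2389, 0.1377]
tool_rot: [-2.154, -2.287, -0.0]
ft_force: [-0.1, -0.5, 1.1]
grip_width: 0.263
grip_force: 45.0
```

```bash
python3 -c "
from h import *
plan((.5427,.2385,.25),0)"
```

```text
t 3.63 shift [  -0.3   -1.7 -112.3] dr [-0.   -0.    0.06] F [-0.1 -0.5  1.1] pos [0.5444 0.2389 0.1377]
```

Call:
send_rows(xyz=[[0,0,-15],[0,0,-40],[0,0,-75],[0,0,-105],[-20,-4,-122],[-50,-9,-122],[-85,-15,-122],[-120,-22,-122],[-155,-28,-122],[-190,-34,-122]], dr=[[0,0,0],[0,0,0],[0,0,0],[0,0,0],[0,0,0],[0,0,0.03],[0,0,0.06],[0,0,0.06],[0,0,0.06],[0,0,0.06]])

```text
time: 4.47
position: [0.5212, 0.0455, 0.2592]
tool_rot: [-2.221, -2.222, 0.0]
ft_force: [1.2, -0.6, -1.4]
grip_width: 0.263
grip_force: 45.0
```

```bash
python3 -c "
from h import *
plan((.5075,-.0715,.24),0)"
```

```text
t 4.47 shift [-117.   -13.7   19.1] dr [-0. -0.  0.] F [ 1.2 -0.6 -1.4] pos [0.5212 0.0455 0.2592]
```

Call:
send_rows(xyz=[[-20,-3,0],[-45,-6,0],[-70,-9,0],[-95,-12,5],[-112,-13.5,12],[-117,-13.5,19],[-117,-13.5,19],[-117,-13.5,19],[-117,-13.5,19],[-117,-13.5,19]], dr=[[0,0,0],[0,0,0],[0,0,0],[0,0,0],[0,0,0],[0,0,0],[0,0,0],[0,0,0],[0,0,0],[0,0,0]])

```text
time: 5.3
position: [0.5089, -0.0681, 0.2408]
tool_rot: [2.218, 2.224, 0.001]
ft_force: [-0.4, -1.2, -1.6]
grip_width: 0.264
grip_force: 45.0
```

```bash
python3 -c "
from h import *
plan((.5075,-.0715,.24),0)
st=get_state();im=get_image('wrist');np.save('w3.npy',st);cv2.imwrite('pics/w3f.png',im[...,::-1])
print(proj('wrist',np.array([.5027,-.0715,.094]),st))
T=R.from_rotvec(st['tool_rot']).as_matrix();print(proj('wrist',st['position']+T@[0,0,.1257],st))
o=cv2.resize(im[120:270,220:420],(800,600),interpolation=cv2.INTER_CUBIC);cv2.imwrite('pics/w3.png',o[...,::-1])"
```

```text
t 5.30 shift [-3.4 -1.4  0.8] dr [ 0.    -0.     0.003] F [-0.4 -1.2 -1.6] pos [ 0.5089 -0.0681  0.2408]
[312.14821807 196.74259683]
[318.34922841 199.57808437]
```

View pics/w3.png

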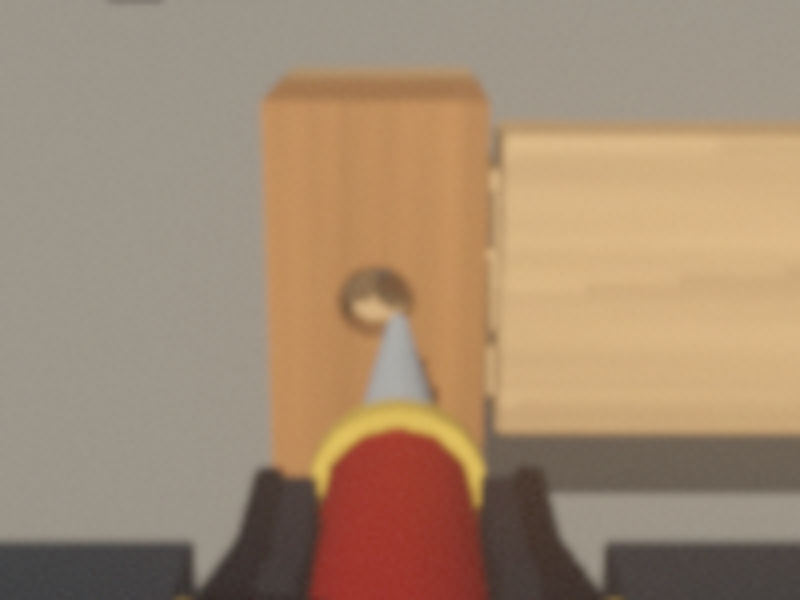

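The tip is at crop (400,312), i.e. full (320,198). The hole mouth is centred at crop (376,300), i.e. full (314,195), with a gap visible between leg and rail at crop x≈495.

```bash
python3 -c "
from h import *
st=np.load('w3.npy',allow_pickle=True).item()
im=cv2.imread('pics/w3f.png')
t=onz('wrist',(320,197.8),st['position'][2]-.1257,st);h=onz('wrist',(314,195),.094,st)
print('tip',t,'hole',h,'d mm',(h-t)*1e3)
for s in('leg','rail'):0
for uv in((287.5,195),(341.2,195)): print('leg edge',onz('wrist',uv,.094,st))
print('rail edge',onz('wrist',(345,195),.082,st))
g=cv2.cvtColor(im,cv2.COLOR_BGR2GRAY);print(g[185:206,303:326])
plan((.5075,-.0715,.24),0)
"
```

```text
tip [ 0.51042489 -0.06630149  0.11506197] hole [ 0.50454525 -0.069694    0.094     ] d mm [ -5.87964531  -3.39251017 -21.06197335]
leg edge [ 0.47825623 -0.06975246  0.094     ]
leg edge [ 0.53153173 -0.06963399  0.094     ]
rail edge [ 0.53636454 -0.07308132  0.082     ]
[[148 147 146 145 147 148 147 144 145 145 144 144 144 143 145 148 150 151
  150 149 149 149 147]
 [147 146 146 144 145 145 142 138 137 135 133 133 132 134 137 142 147 148
  150 149 149 147 147]
 [148 146 145 143 139 135 129 127 126 122 119 119 116 119 122 131 138 144
  148 150 148 147 147]
 [148 146 144 139 133 124 121 118 118 118 114 110 103 104 107 115 123 134
  145 148 148 148 148]
 [147 145 141 132 123 116 116 118 119 115 111 104  97  98  98 101 109 121
  133 143 147 148 147]
 [147 143 135 124 118 114 116 119 117 115 111 102  96  95  96  97 100 109
  123 135 144 147 149]
 [147 141 128 118 114 114 118 116 118 116 112 102  99  96  96  95  97 101
  114 128 140 145 147]
 [145 135 122 114 113 113 117 116 119 119 114 108 100  98  98  96  98 101
  108 121 134 143 147]
 [142 131 117 109 111 115 118 119 123 129 131 120 1
[... 615 characters left out ...]
143 144 147]
 [146 142 135 123 114 112 116 123 135 140 143 144 147 154 164 168 169 163
  155 146 146 146 146]
 [146 144 139 132 123 120 117 117 121 124 127 128 134 147 161 170 170 165
  158 151 146 145 147]
 [146 145 142 139 132 129 123 121 120 120 122 126 135 148 164 170 170 167
  158 151 147 145 146]
 [147 145 145 143 140 138 135 129 127 126 128 131 139 153 167 171 168 167
  160 152 147 145 146]
 [145 145 144 144 143 142 144 140 137 137 138 142 148 159 167 171 170 167
  160 153 148 144 145]
 [145 144 144 143 143 145 146 146 145 147 148 150 156 164 170 172 170 167
  162 154 148 144 145]]
t 5.35 shift [-3.2 -1.3  0.8] dr [ 0.    -0.     0.002] F [-0.5  0.6 -1.2] pos [ 0.5088 -0.0683  0.2408]
```

Call:
send_rows(xyz=[[-1.5,-0.4,0],[-3.4,-0.9,0],[-3.4,-0.9,0],[-3.4,-0.9,5],[-3.4,-0.9,11],[-3.4,-0.9,17],[-3.4,-0.9,23],[-3.4,-0.9,28],[-3.4,-0.9,32],[-3.4,-0.9,32]], dr=[[0,0,0],[0,0,0],[0,0,0],[0,0,0],[0,0,0],[0,0,0],[0,0,0],[0,0,0],[0,0,0],[0,0,0]])

```text
time: 6.18
position: [0.5068, -0.0732, 0.2073]
tool_rot: [-2.221, -2.221, 0.002]
ft_force: [-0.8, -1.4, -1.7]
grip_width: 0.265
grip_force: 45.0
```

```bash
python3 -c "
from h import *
st=get_state();plan((.5079,-.0717,.209),0)
im=get_image('wrist');print(st['torque'].round(2))
o=cv2.resize(im[120:270,220:420],(800,600),interpolation=cv2.INTER_CUBIC);cv2.imwrite('pics/w4.png',o[...,::-1])"
```

```text
t 6.18 shift [ 1.5  1.1 -1.7] dr [-0.002  0.     0.   ] F [-0.8 -1.4 -1.7] pos [ 0.5068 -0.0732  0.2073]
[-0.    0.1  -0.02]
```

View pics/w4.png

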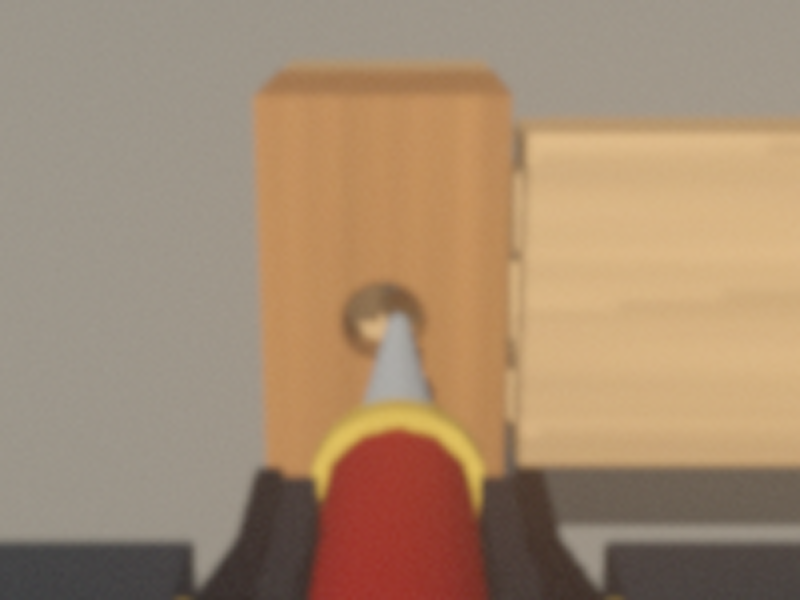

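Tip at crop (400,312), inside the mouth, whose centre is at crop (384,322), to the right of centre as planned. There is no contact force yet.

```bash
python3 -c "
from h import *
st=get_state();plan((.5079,-.0717,.209),0)
t=onz('wrist',(320,197.9),st['position'][2]-.1257,st);h=onz('wrist',(316,200.5),.094,st)
print('tip',t,'hole',h,'tip rel mm',(t-h)*1e3)"
```

```text
t 6.23 shift [ 1.5  0.7 -1. ] dr [-0.001  0.    -0.   ] F [ 0.5 -0.3 -0.7] pos [ 0.5072 -0.0732  0.208 ]
tip [ 0.50854906 -0.07159439  0.08225769] hole [ 0.50498683 -0.07048792  0.094     ] tip rel mm [  3.56222942  -1.10647323 -11.7423101 ]
```

Call:
send_rows(xyz=[[0.5,0.5,0],[1,1.2,1],[1,1.2,2],[1,1.2,3],[1,1.2,4],[1,1.2,5.5],[1,1.2,7],[1,1.2,8],[1,1.2,9],[1,1.2,9]], dr=[[0,0,0],[0,0,0],[0,0,0],[0,0,0],[0,0,0],[0,0,0],[0,0,0],[0,0,0],[0,0,0],[0,0,0]])

```text
time: 7.07
position: [0.5085, -0.0722, 0.1993]
tool_rot: [-2.221, -2.221, 0.0]
ft_force: [0.4, 0.1, -1.1]
grip_width: 0.267
grip_force: 45.0
```

Call:
send_rows(xyz=[[0,0,0.5],[0,0,1],[0,0,1.5],[0,0,2],[0,0,2.5],[0,0,3],[0,0,3.5],[0,0,4],[0,0,4],[0,0,4]], dr=[[0,0,0],[0,0,0],[0,0,0],[0,0,0],[0,0,0],[0,0,0],[0,0,0],[0,0,0],[0,0,0],[0,0,0]])

```text
time: 7.9
position: [0.5086, -0.0721, 0.1955]
tool_rot: [-2.221, -2.221, 0.0]
ft_force: [-0.4, 0.5, -1.4]
grip_width: 0.269
grip_force: 45.0
```

Call:
send_rows(xyz=[[0,0,0.5],[0,0,1],[0,0,1.5],[0,0,2],[0,0,2.5],[0,0,3],[0,0,3.5],[0,0,4],[0,0,4.5],[0,0,5]], dr=[[0,0,0],[0,0,0],[0,0,0],[0,0,0],[0,0,0],[0,0,0],[0,0,0],[0,0,0],[0,0,0],[0,0,0]])

```text
time: 8.73
position: [0.5085, -0.0721, 0.1905]
tool_rot: [-2.221, -2.221, 0.0]
ft_force: [-2.3, 1.0, 0.3]
grip_width: 0.267
grip_force: 45.0
```

Call:
send_rows(xyz=[[0,-0.1,0.5],[0,-0.2,1],[0,-0.3,1.5],[0,-0.35,2],[0,-0.4,2.5],[0,-0.4,3],[0,-0.5,3.5],[0,-0.5,4],[0,-0.6,4.5],[0,-0.6,5]], dr=[[0,0,0],[0,0,0],[0,0,0],[0,0,0],[0,0,0],[0,0,0],[0,0,0],[0,0,0],[0,0,0],[0,0,0]])

```text
time: 9.57
position: [0.508, -0.0722, 0.1855]
tool_rot: [-2.221, -2.221, -0.0]
ft_force: [-2.1, 1.0, 1.7]
grip_width: 0.269
grip_force: 45.0
```

Call:
send_rows(xyz=[[0,-0.1,0.5],[0,-0.2,1],[0,-0.3,1.5],[0,-0.35,2],[0,-0.4,2.5],[0,-0.4,3],[0,-0.5,3.5],[0,-0.5,4],[0,-0.6,4.5],[0,-0.6,5]], dr=[[0,0,0],[0,0,0],[0,0,0],[0,0,0],[0,0,0],[0,0,0],[0,0,0],[0,0,0],[0,0,0],[0,0,0]])

```text
time: 10.4
position: [0.5075, -0.0722, 0.1805]
tool_rot: [2.221, 2.221, 0.0]
ft_force: [-3.0, 1.6, 0.8]
grip_width: 0.265
grip_force: 45.0
```

Call:
send_rows(xyz=[[0,-0.1,0.5],[0,-0.2,1],[0,-0.3,1.5],[0,-0.35,2],[0,-0.4,2.5],[0,-0.4,3],[0,-0.5,3.5],[0,-0.5,4],[0,-0.6,4.5],[0,-0.6,5]], dr=[[0,0,0],[0,0,0],[0,0,0],[0,0,0],[0,0,0],[0,0,0],[0,0,0],[0,0,0],[0,0,0],[0,0,0]])

```text
time: 11.23
position: [0.507, -0.0722, 0.1756]
tool_rot: [2.221, 2.221, 0.001]
ft_force: [-1.4, 1.9, 1.2]
grip_width: 0.268
grip_force: 45.0
```

Call:
send_rows(xyz=[[0.1,-0.1,0.5],[0.2,-0.2,1],[0.3,-0.2,1.5],[0.4,-0.2,2],[0.4,-0.2,2.5],[0.4,-0.2,3],[0.4,-0.3,3.5],[0.4,-0.3,4],[0.4,-0.3,4.5],[0.4,-0.4,5]], dr=[[0,0,0],[0,0,0],[0,0,0],[0,0,0],[0,0,0],[0,0,0],[0,0,0],[0,0,0],[0,0,0],[0,0,0]])

```text
time: 12.07
position: [0.5069, -0.0717, 0.1709]
tool_rot: [2.221, 2.221, 0.001]
ft_force: [-1.4, 1.8, 5.3]
grip_width: 0.268
grip_force: 45.0
```

Call:
send_rows(xyz=[[0.1,0,0.4],[0.2,-0.1,0.8],[0.3,-0.1,1.2],[0.3,-0.2,1.6],[0.3,-0.2,2],[0.3,-0.2,2.4],[0.3,-0.3,2.8],[0.3,-0.3,3.2],[0.3,-0.3,3.6],[0.3,-0.3,4]], dr=[[0,0,0],[0,0,0],[0,0,0],[0,0,0],[0,0,0],[0,0,0],[0,0,0],[0,0,0],[0,0,0],[0,0,0]])

```text
time: 12.9
position: [0.5069, -0.0714, 0.1682]
tool_rot: [2.221, 2.221, 0.003]
ft_force: [-3.8, 3.0, 13.4]
grip_width: 0.267
grip_force: 45.0
```

```bash
python3 -c "
from h import *
st=get_state();print(st['torque'].round(2),st['ft_force'].round(1),st['position'].round(4))
im=get_image('wrist');b=get_image('side')
o=np.vstack([cv2.resize(im[130:280,220:420],(800,600),interpolation=cv2.INTER_CUBIC)[:340],cv2.resize(b[90:200,270:470],(473,260),interpolation=cv2.INTER_CUBIC).repeat(1,0) if 0 else cv2.resize(b[80:145+80-80+80,240:440],(800,260))]);cv2.imwrite('pics/w5.png',o[...,::-1])"
```

```text
[ 0.61  1.08 -0.04] [-3.8  3.  13.4] [ 0.5069 -0.0714  0.1682]
```

View pics/w5.png

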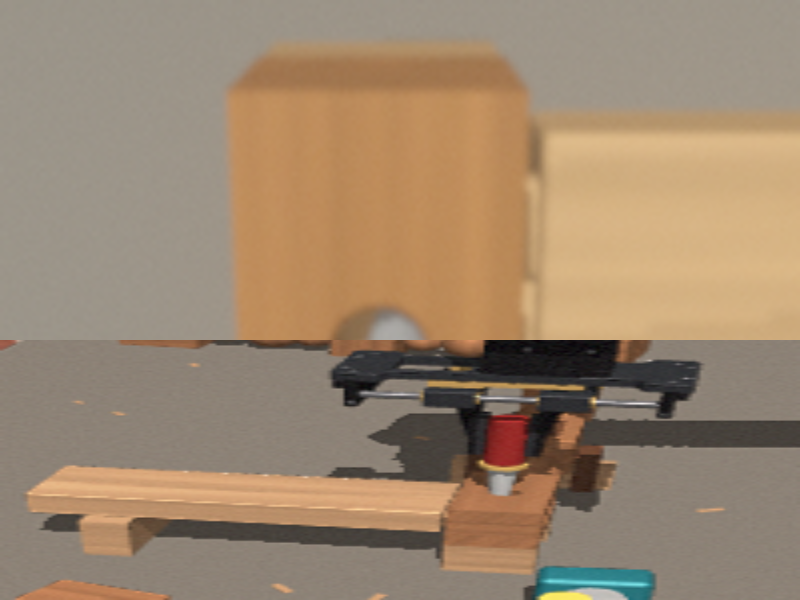

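```bash
python3 -c "
from h import *
st=get_state();print(onz('wrist',(351.7,165),.094,st),onz('wrist',(355,165),.082,st))"
```

```text
[ 0.53131227 -0.02946289  0.094     ] [ 0.53513523 -0.03168587  0.082     ]
```

Call:
send_rows(xyz=[[0.2,-0.2,0],[0.5,-0.5,0],[0.5,-0.5,0.5],[0.5,-0.5,0.8],[0.5,-0.6,1.1],[0.5,-0.6,1.4],[0.5,-0.6,1.7],[0.5,-0.7,2],[0.5,-0.7,2.3],[0.5,-0.7,2.5]], dr=[[0,0,0],[0,0,0],[0,0,0],[0,0,0],[0,0,0],[0,0,0],[0,0,0],[0,0,0],[0,0,0],[0,0,0]])

```text
time: 13.83
position: [0.5067, -0.0712, 0.1668]
tool_rot: [2.22, 2.22, 0.004]
ft_force: [-4.4, 1.9, 17.4]
grip_width: 0.27
grip_force: 45.0
```

Call:
send_rows(xyz=[[0.1,-0.3,0],[0.3,-0.6,0],[0.3,-0.9,0],[0.3,-1,0.3],[0.3,-1,0.6],[0.3,-1,0.9],[0.3,-1,1.2],[0.3,-1,1.5],[0.3,-1,1.8],[0.3,-1,2]], dr=[[0,0,0],[0,0,0],[0,0,0],[0,0,0],[0,0,0],[0,0,0],[0,0,0],[0,0,0],[0,0,0],[0,0,0]])

```text
time: 14.67
position: [0.5064, -0.071, 0.1648]
tool_rot: [2.219, 2.219, 0.006]
ft_force: [-3.8, 1.5, 16.0]
grip_width: 0.268
grip_force: 45.0
```

```bash
python3 -c "
from h import *
st=get_state();print(st['torque'].round(2),st['ft_force'].round(1),R.from_rotvec(st['tool_rot']).as_matrix()[:,2].round(4))"
```

```text
[0.44 0.88 0.  ] [-3.8  1.5 16. ] [ 4.7e-03  5.0e-04 -1.0e+00]
```

Call:
send_rows(xyz=[[0.1,-0.4,0],[0.2,-0.8,0.3],[0.2,-1,0.6],[0.2,-1,0.9],[0.2,-1.1,1.2],[0.2,-1.1,1.5],[0.2,-1.2,1.8],[0.2,-1.2,2.1],[0.2,-1.2,2.4],[0.2,-1.2,2.7]], dr=[[0,0,0],[0,0,0],[0,0,0],[0,0,0],[0,0,0],[0,0,0],[0,0,0],[0,0,0],[0,0,0],[0,0,0]])

```text
time: 15.5
position: [0.506, -0.0708, 0.1622]
tool_rot: [2.218, 2.218, 0.007]
ft_force: [-2.0, 1.6, 13.8]
grip_width: 0.263
grip_force: 45.0
```

Call:
send_rows(xyz=[[0.1,-0.4,0.4],[0.2,-0.7,0.8],[0.2,-0.8,1.2],[0.2,-0.9,1.6],[0.2,-0.9,2],[0.2,-1,2.4],[0.2,-1,2.8],[0.2,-1,3.2],[0.2,-1.1,3.6],[0.2,-1.1,4]], dr=[[0,0,0],[0,0,0],[0,0,0],[0,0,0],[0,0,0],[0,0,0],[0,0,0],[0,0,0],[0,0,0],[0,0,0]])

```text
time: 16.33
position: [0.5055, -0.0707, 0.1582]
tool_rot: [2.217, 2.217, 0.009]
ft_force: [0.2, 1.5, 12.0]
grip_width: 0.268
grip_force: 45.0
```

Call:
send_rows(xyz=[[0.1,0,0.4],[0.2,-0.1,0.8],[0.2,-0.1,1.2],[0.2,-0.2,1.6],[0.2,-0.2,2],[0.2,-0.3,2.4],[0.2,-0.3,2.8],[0.2,-0.4,3.2],[0.2,-0.4,3.6],[0.2,-0.4,4]], dr=[[0,0,0],[0,0,0],[0,0,0],[0,0,0],[0,0,0],[0,0,0],[0,0,0],[0,0,0],[0,0,0],[0,0,0]])

```text
time: 17.17
position: [0.5052, -0.0706, 0.1542]
tool_rot: [2.217, 2.217, 0.009]
ft_force: [-0.2, 1.0, 12.0]
grip_width: 0.263
grip_force: 45.0
```

Call:
send_rows(xyz=[[0.1,0,0.3],[0.1,-0.1,0.6],[0.1,-0.1,0.9],[0.1,-0.2,1.2],[0.1,-0.2,1.5],[0.1,-0.2,1.8],[0.1,-0.3,2.1],[0.1,-0.3,2.4],[0.1,-0.3,2.7],[0.1,-0.3,3]], dr=[[0,0,0],[0,0,0],[0,0,0],[0,0,0],[0,0,0],[0,0,0],[0,0,0],[0,0,0],[0,0,0],[0,0,0]])

```text
time: 18.0
position: [0.5049, -0.0705, 0.1512]
tool_rot: [2.217, 2.217, 0.009]
ft_force: [1.0, 0.8, 11.4]
grip_width: 0.268
grip_force: 45.0
```

Call:
send_rows(xyz=[[0.1,0,0.3],[0.1,0,0.6],[0.1,0,0.9],[0.1,0,1.2],[0.1,0,1.5],[0.1,0,1.8],[0.1,-0.1,2.1],[0.1,-0.1,2.4],[0.1,-0.1,2.7],[0.1,-0.1,3]], dr=[[0,0,0],[0,0,0],[0,0,0],[0,0,0],[0,0,0],[0,0,0],[0,0,0],[0,0,0],[0,0,0],[0,0,0]])

```text
time: 18.83
position: [0.5047, -0.0705, 0.1482]
tool_rot: [2.217, 2.217, 0.008]
ft_force: [-0.6, 1.4, 11.9]
grip_width: 0.267
grip_force: 45.0
```

Call:
send_rows(xyz=[[0.1,0,0.3],[0.1,-0.1,0.6],[0.1,-0.1,0.9],[0.1,-0.2,1.2],[0.1,-0.2,1.5],[0.1,-0.2,1.8],[0.1,-0.2,2.1],[0.1,-0.2,2.4],[0.1,-0.2,2.7],[0.1,-0.2,3]], dr=[[0,0,0],[0,0,0],[0,0,0],[0,0,0],[0,0,0],[0,0,0],[0,0,0],[0,0,0],[0,0,0],[0,0,0]])

```text
time: 19.67
position: [0.5045, -0.0705, 0.1451]
tool_rot: [2.217, 2.217, 0.008]
ft_force: [-0.0, 1.7, 13.1]
grip_width: 0.271
grip_force: 45.0
```

```bash
python3 -c "
from h import *
im=get_image('wrist');st=get_state()
o=cv2.resize(im[130:280,260:460],(800,600),interpolation=cv2.INTER_CUBIC);cv2.imwrite('pics/w6.png',o[...,::-1])"
```

```text
(no output)
```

View pics/w6.png

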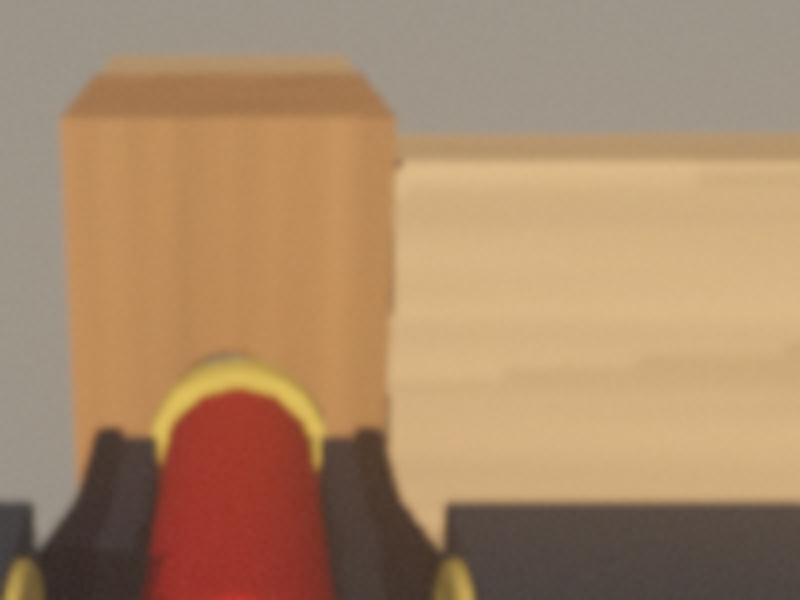

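The shoulder gap is now very narrow (leg edge at crop x≈394, rail edge at ≈398). I'll keep pressing and feel for the climb.

Call:
send_rows(xyz=[[0.1,0,0.2],[0.1,-0.1,0.4],[0.1,-0.1,0.7],[0.1,-0.1,1],[0.1,-0.1,1.2],[0.1,-0.1,1.4],[0.1,-0.1,1.6],[0.1,-0.2,1.8],[0.1,-0.2,2],[0.1,-0.2,2]], dr=[[0,0,0],[0,0,0],[0,0,0],[0,0,0],[0,0,0],[0,0,0],[0,0,0],[0,0,0],[0,0,0],[0,0,0]])

```text
time: 20.55
position: [0.5044, -0.0704, 0.1432]
tool_rot: [2.217, 2.217, 0.008]
ft_force: [0.8, 0.4, 11.6]
grip_width: 0.266
grip_force: 45.0
```

Call:
send_rows(xyz=[[0.1,0,0.2],[0.1,-0.1,0.4],[0.1,-0.1,0.7],[0.1,-0.1,1],[0.1,-0.1,1.2],[0.1,-0.1,1.4],[0.1,-0.1,1.6],[0.1,-0.1,1.8],[0.1,-0.1,2],[0.1,-0.1,2]], dr=[[0,0,0],[0,0,0],[0,0,0],[0,0,0],[0,0,0],[0,0,0],[0,0,0],[0,0,0],[0,0,0],[0,0,0]])

```text
time: 21.38
position: [0.5042, -0.0704, 0.1412]
tool_rot: [2.217, 2.217, 0.008]
ft_force: [0.5, 0.1, 12.2]
grip_width: 0.268
grip_force: 45.0
```

Call:
send_rows(xyz=[[0,0,0.2],[0,-0.1,0.4],[0,-0.1,0.6],[0,-0.1,0.8],[0,-0.1,1],[0,-0.1,1.2],[0,-0.1,1.4],[0,-0.1,1.6],[0,-0.1,1.7],[0,-0.1,1.7]], dr=[[0,0,0],[0,0,0],[0,0,0],[0,0,0],[0,0,0],[0,0,0],[0,0,0],[0,0,0],[0,0,0],[0,0,0]])

```text
time: 22.22
position: [0.5042, -0.0704, 0.1397]
tool_rot: [2.217, 2.217, 0.008]
ft_force: [-0.9, 0.8, 15.2]
grip_width: 0.266
grip_force: 45.0
```

Call:
send_rows(xyz=[[0,0,0.2],[0,0,0.4],[0,-0.1,0.6],[0,-0.1,0.8],[0,-0.1,1],[0,-0.1,1],[0,-0.1,1],[0,-0.1,1],[0,-0.1,1],[0,-0.1,1]], dr=[[0,0,0],[0,0,0],[0,0,0],[0,0,0],[0,0,0],[0,0,0],[0,0,0],[0,0,0],[0,0,0],[0,0,0]])

```text
time: 23.05
position: [0.5042, -0.0704, 0.1393]
tool_rot: [2.217, 2.217, 0.009]
ft_force: [-1.7, 0.9, 19.0]
grip_width: 0.269
grip_force: 45.0
```

Call:
send_rows(xyz=[[0,0,0.2],[0,0,0.4],[0,0,0.5],[0,0,0.5],[0,0,0.5],[0,0,0.5],[0,0,0.5],[0,0,0.5],[0,0,0.5],[0,0,0.5]], dr=[[0,0,0],[0,0,0],[0,0,0],[0,0,0],[0,0,0],[0,0,0],[0,0,0],[0,0,0],[0,0,0],[0,0,0]])

```text
time: 23.88
position: [0.5042, -0.0704, 0.1391]
tool_rot: [2.218, 2.217, 0.009]
ft_force: [-2.1, 1.7, 21.0]
grip_width: 0.265
grip_force: 45.0
```

Call:
send_rows(xyz=[[0,0,-0.4],[0,0,-0.8],[0,0,-1.2],[0,0,-1.6],[0,0,-2],[0,0,-2],[0,0,-2],[0,0,-2],[0,0,-2],[0,0,-2]], dr=[[0,0,0],[0,0,0],[0,0,0],[0,0,0],[0,0,0],[0,0,0],[0,0,0],[0,0,0],[0,0,0],[0,0,0]])

```text
time: 24.72
position: [0.5041, -0.0704, 0.1393]
tool_rot: [2.217, 2.217, 0.008]
ft_force: [1.8, 1.2, 7.8]
grip_width: 0.264
grip_force: 45.0
```

Call:
send_rows(xyz=[[0,0,-1],[0,0,-1],[0,0,-1],[0,0,-1],[0,0,-1],[0,0,-1],[0,0,-1],[0,0,-1],[0,0,-1],[0,0,-1]], dr=[[0,0,0],[0,0,0],[0,0,0],[0,0,0],[0,0,0],[0,0,0],[0,0,0],[0,0,0],[0,0,0],[0,0,0]], jaw=60)

```text
time: 25.55
position: [0.5007, -0.0696, 0.1381]
tool_rot: [-2.221, -2.222, -0.0]
ft_force: [0.9, 0.2, 0.4]
grip_width: 0.685
grip_force: 0.0
```

Call:
send_rows(xyz=[[0,0,-5],[0,0,-15],[0,0,-30],[0,0,-50],[0,0,-70],[0,0,-90],[0,0,-110],[0,0,-120],[0,0,-120],[0,0,-120]], dr=[[0,0,0],[0,0,0],[0,0,0],[0,0,0],[0,0,0],[0,0,0],[0,0,0],[0,0,0],[0,0,0],[0,0,0]])

```text
time: 26.38
position: [0.5008, -0.0697, 0.2584]
tool_rot: [2.221, 2.221, 0.001]
ft_force: [-0.4, -0.5, -0.0]
grip_width: 0.691
grip_force: 0.0
```

```bash
python3 -c "
from h import *
im=get_image('wrist');b=get_image('side');a=get_image('top')
o=np.vstack([cv2.resize(im[120:270,200:440],(640,400),interpolation=cv2.INTER_CUBIC),np.hstack([cv2.resize(b[90:215,240:440],(320,200)),cv2.resize(a[150:275,320:520],(320,200))])]);cv2.imwrite('pics/w7.png',o[...,::-1])"
```

```text
(no output)
```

View pics/w7.png

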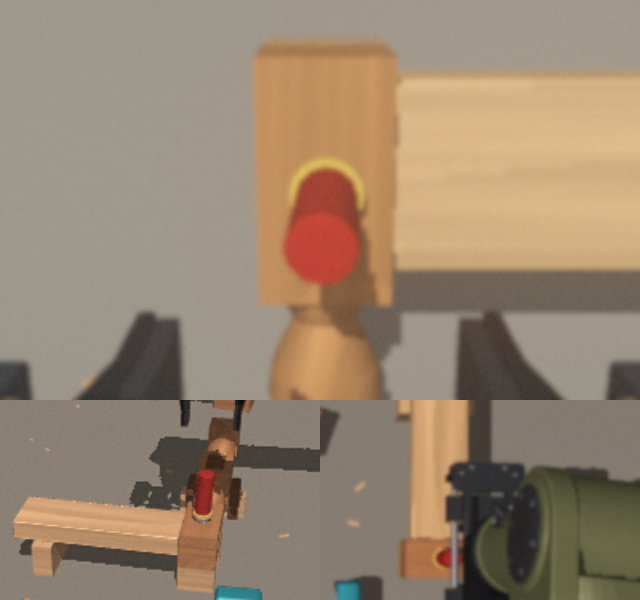

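The drift stands in the hole: collar at crop (327,193), butt at (322,245). The shoulder looks closed, with leg edge and rail meeting at crop x≈397.

```bash
python3 -c "
from h import *
im=get_image('wrist');st=get_state();f=lambda x,y:(200+x*.375,120+y*.375)
b=onz('wrist',f(322,247),.169,st);c=onz('wrist',f(327,194),.107,st)
print(b,c,np.degrees(np.arctan2((b-c)[:2],.062)))
y=f(0,170)[1];g=cv2.cvtColor(im,cv2.COLOR_RGB2GRAY);print(g[int(y),340:356],g[int(y)-18,340:356],g[int(y)+18,340:356])
print(onz('wrist',f(396,170),.094,st),onz('wrist',f(398,170),.082,st))"
```

```text
[ 0.50181069 -0.06905198  0.169     ] [ 0.50385339 -0.06980921  0.107     ] [-1.88703176  0.69973946]
[156 154 155 152 149 149 149 150 153 166 181 187 189 189 188 189] [159 158 156 155 151 150 150 148 148 150 163 181 189 190 190 189] [154 153 151 150 147 148 146 150 157 170 178 180 182 182 182 182]
[ 0.53071853 -0.06378515  0.094     ] [ 0.53267508 -0.06677935  0.082     ]
```

Call:
send_rows(xyz=[[0,10,-3],[0,20,-5],[0,31,-5],[0,31,-5],[0,31,-5],[0,31,-5],[0,31,-5],[0,31,-5],[0,31,-5],[0,31,-5]], dr=[[0,0,0],[0,0,0],[0,0,0],[0,0,0],[0,0,0],[0,0,0],[0,0,0],[0,0,0],[0,0,0],[0,0,0]])

```text
time: 27.42
position: [0.5315, -0.0696, 0.2633]
tool_rot: [-2.221, -2.221, -0.001]
ft_force: [-0.1, 0.2, 0.2]
grip_width: 0.695
grip_force: 0.0
```

```bash
python3 -c "
from h import *
st=get_state();im=get_image('wrist');g=cv2.cvtColor(im,cv2.COLOR_RGB2GRAY)
u,v=proj('wrist',np.array([.5318,-.055,.094]),st);print(u,v)
u,v=int(u),int(v)
for r in(v-15,v,v+15): print(g[r,u-8:u+10])
o=cv2.resize(im[v-40:v+50,u-60:u+60],(800,600),interpolation=cv2.INTER_CUBIC);cv2.imwrite('pics/w8.png',o[...,::-1])"
```

```text
318.64989194137445 174.12227372808843
[157 155 152 149 149 149 148 144 141 153 172 181 182 183 182 182 183 181]
[155 155 153 151 149 150 148 143 139 147 168 183 189 190 190 190 189 190]
[154 154 151 149 148 147 146 140 131 134 152 173 182 182 183 182 184 184]
```

View pics/w8.png

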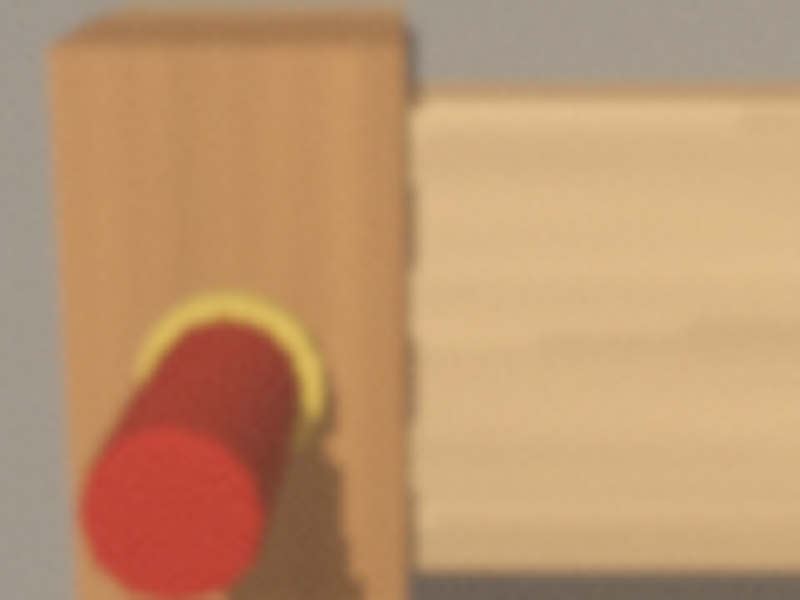

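From straight above there is no open gap, only a hairline shadow under 1 px wide at crop x≈410. The joint is home and the drift is standing, so I'm handing in.

```bash
python3 -c "
from bench import *
print(close_job())"
```

```text
the job is handed in; nothing more can be done
None
```

The job is handed in (no verdict was returned): the drift drew the rail's shoulder up to the leg, with no gap visible from above, and stands released and wedged about 80 mm deep and 2° off upright, after at most about 22 N of push.

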